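Hang the barista's tool caddy on its keyhole stud

TASK

Hang the blue tool caddy on the brass headed stud of the steel panel: pick it up by its tab, slip the keyhole's wide hole over the stud's head, press it gently back against the panel, then slide it down until it is locked fully home behind the head, and let go. Go by feel and never force it against the panel or the stud; leave the other things on the counter where they are.

Things in the scene. Friction and masses are not known exactly. Their poses are not given: they have to be found in the camera images.
- caddy: Tool caddy: blue steel back plate 100 wide, 167 tall, 4 thick; open box 55 deep, 100 wide, 45 tall along its foot (underside level with the plate's bottom edge); black grip tab on top. Empty, 0.22-0.37 kg. Starts upright on the counter. Origin: middle of the plate's back face at its bottom edge. z up, y along the plate, x out of the plate's FRONT (box on +x, back at x = 0).
- caddy_tab (a point): Centre of the black grip tab on the caddy's top: 10 thick (along caddy x, from the back face plane forward), 44 wide, from 163 to 205 above the caddy's bottom. This point is 184 above the bottom, 5 in front of the back face. Grip from above across the thickness, fingertips no lower than 162 above the caddy's bottom.
- caddy_hole (a point): Centre of the keyhole's wide hole (23 across), on the plate's back face and centre line, 75 above the caddy's bottom edge. From 80 to 91 up the hole narrows like a funnel into an upright slot 12 wide, which ends 107 above the bottom edge.
- caddy_seat (a point): Where the axis of the stud's shank lies when the caddy is fully home: on the plate's back face and centre line, 103.5 above the bottom edge (28.5 above the hole centre, 3.5 below the slot's closed upper end).
- panel: Stainless upright hanging panel, fixed to the counter: 150 wide, 158 tall, 12 thick, with a foot plate 76 deep at its back. Origin: bottom middle of its front face. z up, y along the panel, x straight out of its FRONT, which looks broadly away from the robot. Hung, the caddy's x, y, z run parallel to the panel's.
- panel_mark (a point): Middle of the stud's adjusting range: on the panel's front face, centre line, 127 up. The one brass stud (shank 7 diameter, 9.5 long; then a head 18 diameter, 5 thick, so 9.5 to 14.5 out from the face) is clamped on the centre line anywhere up to 20 above or below this mark; its height is not measured: see or feel it. It does not move when touched.
- panel_strip (a point): On the panel's front face, centre line, 78 up. Two black rubber strips, 3 thick, 13 wide, their middles 43 either side of the centre line, run from 20 to 135 up the panel. The caddy's back stops on them when pressed in; with its back on the strips the 4 mm plate has 2.5 of play to the back of the stud's head.
- panel_pad (a point): On the panel's front face, centre line, 141 up. Two red spring pads, 12 across, 28 either side of this point, stand 10 out; pressing both in level with the strips takes about 7 N. They push the plate against the back of the head and hold it by friction wherever let go: it must be slid down with some 5 to 12 N until the slot's end lands on the shank, a hard stop.
- tamper: Bystander, leave alone: red-handled coffee tamper standing upright, 58 mm across, 90 mm tall.
- pitcher: Bystander, leave alone: steel milk pitcher with a side handle, 84 mm across, 100 mm tall.
- saucer: Bystander, leave alone: white saucer, 130 mm across, 18 mm tall.
- cup: Bystander, leave alone: white cup with a handle, 76 mm across, 60 mm tall.
- brush: Bystander, leave alone: blue-handled counter brush lying flat, origin at its middle on the counter.
- hopper_lid: Bystander, leave alone: round black hopper lid lying flat, 140 mm across, 12 mm thick.
- dosing_ring: Bystander, leave alone: aluminium dosing ring, 62 mm across, 25 mm tall.
- bean_jar: Bystander, leave alone: amber jar with a black cap, 90 mm across, 130 mm tall.
Not all that is in view belongs to the job. Of the things that look like the caddy, take the one that is farthest to the robot's right at the start.

How it is judged:
By the outcome, as a careful person would: the job done as asked, in the order asked, and still so for the second after the job is handed in, with the robot touching nothing.
It also fails if it takes over 56 s, if anything falls off the work surface, if the arm or the gripper's body presses on something with over 40 N, if the wrist force passes 120 N, or if a joint passes its speed limit or range.

ROBOT

A 6-joint arm with a two-finger parallel gripper is mounted at the origin on the work surface. World frame = base frame: x ahead of the robot, y to its left, z up, the work surface at z = 0. Lengths are in m, angles in rad, forces in N, time in s.
With the tool pointing down it reaches from about 0.375 to 0.9 m from the base axis. Payload 3.1 kg.
Tool frame: the origin (TCP) lies midway between the tips of the shut fingers; the grasp point (between the pads) lies 19 mm behind it; x points along the fingers, y is the direction in which the jaws open and shut, and the axes are right-handed (so a half turn about x gives the same grasp; the last joint's range is limited). The gripper opens to 87 mm and grips with 3 to 60 N. Pads are 19 mm wide; open, the fingers measure 117 mm over their backs; the gripper's body (75 mm by 190 mm) begins 51 mm behind the grasp point.
Start: joints at [-1.466, 0.527, 1.433, -0, 1.181, -0.178], TCP at [0.174, -0.6, 0.223] pointing down, gripper open.
Joint ranges: [-3.08, 3.08], [-0.75, 2.2], [0.22, 2.44], [-1.43, 4.57], [0, 2.65], [-2.85, 2.85]. Speed limits (rad/s): [2.79, 2.79, 3.14, 3.14, 3.14, 3.14].

INTERFACE

Orientations are given as a unit quaternion [x, y, z, w].
In Python, from rig import get_obs, imaging, robot gives the robot as it stands.
- The arm moves only by the shell command python3 -m inch 'ROWS' [FORCE]. ROWS is JSON, a list of rows, each a list of 3 entries, a list of its own where there are three numbers: the finger opening in mm, from 0 to 87, then the shift along the tool's x, y, z in mm, then the turn, a rotation vector about the tool's x, y, z in degrees. In form: [[grip, [dx, dy, dz], [wx, wy, wz]], ...]. A call has 1 to 12 rows; each row shifts and turns the pose as measured when the row begins, along the tool's axes as they then stand; what a row does not reach is not made up. A row lasts 1/8 s, in which the tool goes at most 62.5 mm and 10.7 degrees, less where a joint would pass 70% of its speed; a pose out of reach is approached as far as the arm can. A call with a gripper value outside its range is refused whole. The fingers move at their own pace and stop on an object; FORCE is the grip in N (left out, the last holds). Time passes only in rows, so rows that do not move let the fingers close. It gives the time, the measured TCP pose, the force and the opening at its end, in the units of the state.
- get_obs(): the state, without advancing time (a new reading comes with each control period).
- imaging.camera(name): name is "scene" or "top"; returns the picture (400x640x3 uint8, red, green, blue); there is no depth.
- imaging.camera_params(name): a dict with "camera_matrix" (3x3 intrinsics, pixels), "xyz" and "rotation" of the camera in the world. Camera axes: x right, y down, z forward; pixel columns grow to the right and rows downward; lengths in m; the calibration is good to about 2 mm. A picture is of the moment at which its call begins. camera_params takes no time and is no camera call.
- robot.hand_in(): hands the job in, once; it reports no verdict.
Trained networks look in the newest picture that a camera, given by its name, has taken for a name from the list of things; names that differ only in an ending like _2 or _b are one class to them, and where a whole thing is asked for, a point or a joint stands for the part that bears it (a point fixed in the world has none). Each returns a list of dicts, best first, with "confidence" (0 to 1); they miss things now and then, are a little off and sometimes report something else, mostly with a low value. They report only what shows in the picture. A call takes as long as a camera call. They do not tell look-alikes from the thing itself.
- imaging.cut_out(camera, target): "pixels" (400x640 bool, what is visible of it) and "box" ([centre column, centre row, width, height] in pixels, round what is visible of it).
- imaging.tip_of(camera, target): "pixel" ([column, row] in pixels: a listed point, or the origin of a listed thing).
The state is a dict: "time": time; "q": joint angles; "joint_velocities": joint speeds; "joint_torque": joint torques, N m; "position": TCP position; "tool_rot": TCP orientation; "ft_force": force on the tool from outside, world axes, zero at the start; "moment": the same for the moment, N m; "grip_width": finger opening in m.
Only numpy, scipy, OpenCV 4.12 (cv2) and the standard library are available. Lean on these libraries where they do the work, as an engineer would, in place of code of your own. Each camera call takes 0.05 s, during which the arm holds its last target. There are 200 camera calls.

## Working session

There is one attempt and no reset: what is moved stays moved. The work goes in short steps, Python scripts to look and compute and a shell command to move; the robot and the scene stay as the last step left them, time stands still between calls to the robot, and variables do not carry over. Pictures are saved under pics/ and viewed, about 8 in all and at most 12, crops included, and the job is handed in when it is done.

```bash
ls; mkdir -p pics; python3 - <<'E'
from rig import get_obs, imaging, robot
import cv2,numpy as np
for n in("scene","top"):
    im=imaging.camera(n); cv2.imwrite(f"pics/{n}0.png",im[:,:,::-1])
    p=imaging.camera_params(n); print(n,{k:np.round(v,4).tolist() for k,v in p.items()})
    for t in("caddy","panel"):
        for d in imaging.cut_out(n,t)[:4]: print(t,d["confidence"],np.round(d["box"]))
    for t in("caddy_tab","panel_mark","caddy","panel"):
        for d in imaging.tip_of(n,t)[:4]: print(t,d["confidence"],np.round(d["pixel"],1))
print({k:np.round(v,3).tolist() for k,v in get_obs().items()})
E
```

```text
pics
scene {'camera_matrix': [[516.0402, 0.0, 325.0655], [0.0, 516.0402, 196.8484], [0.0, 0.0, 1.0]], 'xyz': [1.8654, -0.2114, 1.2987], 'rotation': [0.7065, 0.5714, -0.2617, -0.3255]}
caddy 0.89 [390. 145.  30.  43.]
caddy 0.64 [455. 155.  29.  58.]
caddy 0.6 [179. 258.  51.  36.]
caddy 0.58 [372. 193.  29.  59.]
panel 0.73 [260. 209.  48.  33.]
panel 0.28 [166. 198.  31.  38.]
caddy_tab 0.88 [368.3 173.8]
caddy_tab 0.87 [388.2 128.7]
caddy_tab 0.69 [259.6 230.9]
panel_mark 0.76 [258.2 202.7]
panel_mark 0.65 [300.8 208.8]
caddy 0.72 [455.4 170.5]
caddy 0.68 [302.1 207.4]
caddy 0.62 [365.4 204.6]
caddy 0.56 [381.1 164.3]
panel 0.78 [256.9 229. ]
top {'camera_matrix': [[377.4679, 0.0, 319.4324], [0.0, 377.4679, 207.1633], [0.0, 0.0, 1.0]], 'xyz': [0.403, 0.1008, 1.4573], 'rotation': [-0.6978, 0.7153, -0.0271, 0.026]}
caddy 0.95 [239. 286.  29.  31.]
caddy 0.71 [168. 253.  38.  34.]
caddy 0.59 [281. 207.  31.  25.]
panel 0.81 [389. 214.  45.  34.]
caddy_tab 0.95 [232.7 285.1]
caddy_tab 0.77 [275.8 208. ]
caddy_tab 0.7 [150.7 254.3]
panel_mark 0.61 [390.8 200.1]
caddy 0.86 [283.8 212. ]
caddy 0.76 [244.  283.1]
caddy 0.66 [175.6 252.9]
panel 0.65 [386.7 206.8]
{'time': 0.7, 'q': [-1.467, 0.527, 1.433, -0.0, 1.181, -0.179], 'joint_velocities': [0.001, -0.001, 0.0, -0.0, -0.001, -0.001], 'joint_torque': [-0.002, -43.987, -17.695, 0.063, 0.05, -0.0], 'position': [0.174, -0.6, 0.223], 'tool_rot': [-0.7, -0.1, 0.7, -0.1], 'ft_force': [-0.04, -0.231, -0.289], 'moment': [0.027, 0.003, 0.03], 'grip_width': 0.087}
```

View pics/scene0.png

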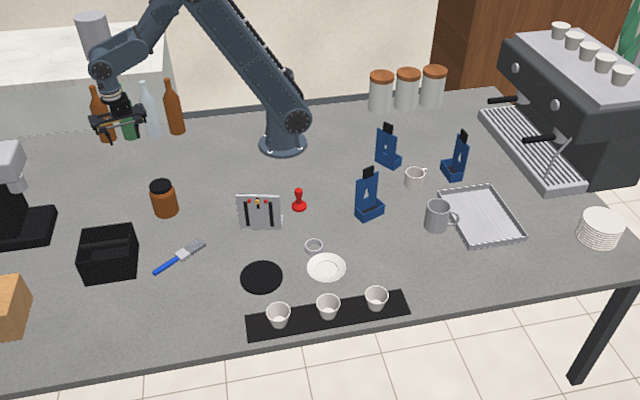

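View pics/top0.png

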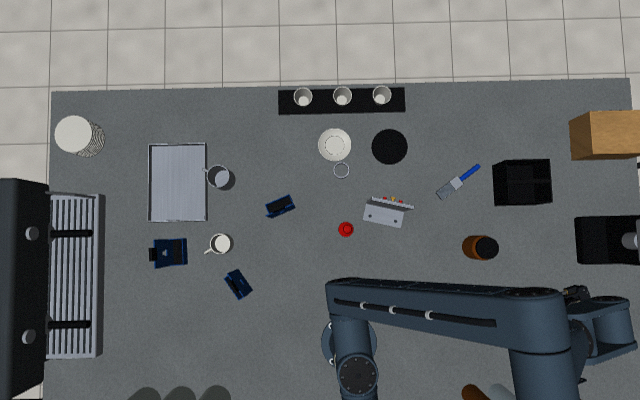

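Look-alikes of the caddy: scene (387,147) = top (238,285), scene (455,155) = top (168,253), and scene (369,195) = top (281,207). In the top view −y (the robot's right) is to the right, so the one at scene (369,195) / top (281,207) is the one to take. The panel is at scene (259,212) / top (389,212). I'll check with a close crop.

```bash
cat > h.py <<'E'
import numpy as np,cv2
from scipy.spatial.transform import Rotation as R
from rig import get_obs, imaging, robot
P={n:imaging.camera_params(n) for n in("scene","top")}
def rot(n):
    r=np.array(P[n]["rotation"]); return R.from_quat(r).as_matrix() if r.size==4 else r
def proj(n,X):
    c=(np.atleast_2d(X)-P[n]["xyz"])@rot(n); u=c@np.array(P[n]["camera_matrix"]).T
    return u[:,:2]/u[:,2:]
def ray(n,p):
    d=rot(n)@np.linalg.solve(P[n]["camera_matrix"],[p[0],p[1],1]); return np.array(P[n]["xyz"]),d/np.linalg.norm(d)
def tri(ps):
    A=0;b=0
    for n,p in ps.items():
        o,d=ray(n,p);M=np.eye(3)-np.outer(d,d);A=A+M;b=b+M@o
    return np.linalg.solve(A,b)
def onz(n,p,z):
    o,d=ray(n,p);return o+d*(z-o[2])/d[2]
E
python3 - <<'E'
from h import *
s=cv2.imread("pics/scene0.png");t=cv2.imread("pics/top0.png")
def crop(im,x,y,w=50,h=37): return cv2.resize(im[y-h:y+h,x-w:x+w],(400,296),interpolation=cv2.INTER_CUBIC)
cv2.imwrite("pics/c0.png",np.vstack([np.hstack([crop(s,370,195),crop(s,259,212)]),np.hstack([crop(t,281,207),crop(t,389,212)])]))
print("tab",tri({"scene":(368.3,173.8),"top":(275.8,208)}))
print("mark",tri({"scene":(258.2,202.7),"top":(390.8,200.1)}))
E
```

```text
tab [0.49948224 0.24297044 0.1785111 ]
mark [ 0.52144771 -0.15418315  0.13413169]
```

View pics/c0.png

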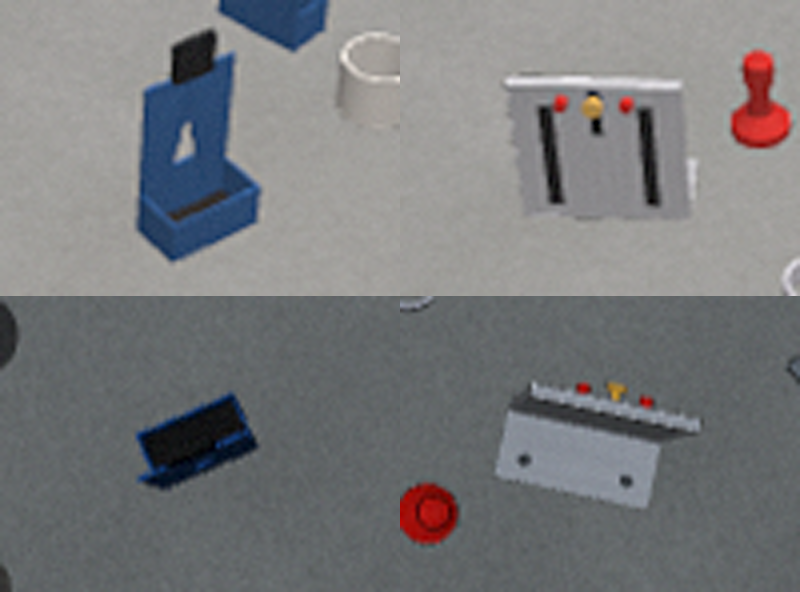

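The crop confirms it: upright caddy with the keyhole's wide end low, and a panel with the stud at about scene (257,202). Next I'll fit both poses by silhouettes in both views.

```bash
cat >> h.py <<'E'
from scipy.optimize import minimize
def box(a,b): return np.array([[x,y,z] for x in(a[0],b[0]) for y in(a[1],b[1]) for z in(a[2],b[2])])/1000.
CADDY=[box((0,-50,0),(4,50,167)),box((0,-50,0),(55,50,45))]
TAB=[box((0,-22,163),(10,22,205))]
PANEL=[box((-12,-75,0),(0,75,158)),box((-88,-75,0),(-12,75,4))]
def T(p): return R.from_euler("z",p[2]),np.array([p[0],p[1],p[3] if len(p)>3 else 0])
S=8
def render(n,parts,p,o,sz):
    r,t=T(p);m=np.zeros((sz[1]*S,sz[0]*S),np.uint8)
    for b in parts:
        q=(proj(n,r.apply(b)+t)-o+.5)*S
        cv2.fillConvexPoly(m,cv2.convexHull(np.round(q).astype(np.int32)),1)
    return cv2.resize(m.astype(np.float32),sz,interpolation=cv2.INTER_AREA)
def fit(parts,masks,p0):
    obs={n:np.asarray(m,np.float32) for n,m in masks.items()}; win={}
    for n,m in obs.items():
        ys,xs=np.where(m>0); o=np.array([xs.min()-12,ys.min()-12]);sz=(int(xs.max()-o[0]+13),int(ys.max()-o[1]+13)); win[n]=(o,sz,m[o[1]:o[1]+sz[1],o[0]:o[0]+sz[0]])
    f=lambda p:sum(np.abs(render(n,parts,p,o,sz)-w).sum()/w.sum() for n,(o,sz,w) in win.items())
    best=None
    for dy in(-.3,0,.3):
        q=np.array(p0,float);q[2]+=dy
        sx=np.vstack([q]+[q+np.eye(len(q))[i]*(.15 if i==2 else .012) for i in range(len(q))])
        r=minimize(f,q,method="Nelder-Mead",options=dict(initial_simplex=sx,xatol=1e-4,fatol=1e-4))
        r=minimize(f,r.x,method="Nelder-Mead",options=dict(initial_simplex=np.vstack([r.x]+[r.x+np.eye(len(q))[i]*(.04 if i==2 else .004) for i in range(len(q))]),xatol=1e-5,fatol=1e-5))
        if best is None or r.fun<best.fun: best=r
    return best
def getmask(n,t,near):
    L=imaging.cut_out(n,t); 
    return min(L,key=lambda d:np.hypot(d["box"][0]-near[0],d["box"][1]-near[1]))["pixels"]
E
python3 - <<'E'
from h import *
for n in P: imaging.camera(n)
mc={"scene":getmask("scene","caddy",(370,195)),"top":getmask("top","caddy",(281,207))}
mp={"scene":getmask("scene","panel",(259,210)),"top":getmask("top","panel",(389,212))}
for k,parts,m,p0 in(("caddy",CADDY+TAB,mc,(.5,.24,.3)),("panel",PANEL,mp,(.52,-.15,-.15))):
    r=fit(parts,m,p0);print(k,np.round(r.x,4),round(r.fun,3))
    for n in m:
        r1=fit(parts,{n:m[n]},r.x);print("  only",n,np.round(r1.x,4),round(r1.fun,3),m[n].sum())
    if k=="panel":
        rr,t=T(r.x)
        for h in(107,117,127,137,147): print(h,np.round(proj("scene",rr.apply([.0145,0,h/1000])+t),1),np.round(proj("top",rr.apply([.0145,0,h/1000])+t),1))
    pts=[[x,y,z] for x,y,z in((0,-.05,.167),(0,.05,.167),(.055,-.05,0),(.055,.05,0),(.055,-.05,.045),(.055,.05,.045))] if k=="caddy" else [[0,-.075,.158],[0,.075,.158],[0,-.075,0],[0,.075,0],[-.088,-.075,.004],[-.088,.075,.004]]
    rr,t=T(r.x)
    for n in P: print(n,np.round(proj(n,rr.apply(pts)+t),1).tolist())
E
```

```text
caddy [0.4933 0.2379 0.4071] 0.143
  only scene [0.4886 0.2393 0.3989] 0.046 1198
  only top [0.4938 0.2372 0.4187] 0.074 428
scene [[355.9, 180.5], [377.9, 170.4], [363.4, 224.0], [384.3, 213.3], [364.0, 214.9], [385.3, 204.2]]
top [[291.8, 204.1], [265.2, 216.3], [289.1, 194.8], [265.5, 205.6], [288.1, 193.6], [263.8, 204.6]]
panel [ 0.5173 -0.1562 -0.2421] 0.28
  only scene [ 0.5119 -0.1553 -0.2424] 0.038 1531
  only top [ 0.5202 -0.1594 -0.2617] 0.184 982
107 [[257.5 210.7]] [[390.7 198. ]]
117 [[257.3 208.5]] [[391.3 197.7]]
127 [[257.  206.4]] [[391.8 197.5]]
137 [[256.8 204.2]] [[392.4 197.2]]
147 [[256.5 201.9]] [[392.9 196.9]]
scene [[234.8, 196.2], [278.9, 197.2], [239.7, 229.6], [281.3, 230.5], [243.3, 212.3], [283.5, 213.2]]
top [[414.0, 205.3], [371.5, 196.0], [403.7, 208.6], [365.8, 200.2], [399.4, 230.8], [361.2, 222.4]]
```

```bash
cat >> h.py <<'E'
def plan(wps):
    """wps: (x,y,z,yaw of tool y, nrows); prints rows in tool axes from measured pose"""
    o=get_obs();p=np.array(o["position"]);r=R.from_quat(o["tool_rot"])
    for w in wps:
        c,s=np.cos(w[3]),np.sin(w[3]); g=R.from_matrix(np.array([[0,0,-1],[c,s,0],np.cross([0,0,-1],[c,s,0])]).T)
        d=(np.array(w[:3])-p)/w[4]; rv=(r.inv()*g).as_rotvec()/w[4]
        for i in range(w[4]):
            print("[",np.round(r.inv().apply(d)*1000,1).tolist(),np.round(np.degrees(rv),1).tolist(),"]")
            p=p+d;r=r*R.from_rotvec(rv)
        print("--")
def state():
    o=get_obs();r=R.from_quat(o["tool_rot"]).as_matrix()
    print("t",round(o["time"],2),"p",np.round(np.array(o["position"])*1000,1),"xdir",np.round(r[:,0],3),"yaw_y",round(np.arctan2(r[1,1],r[0,1]),4),"F",np.round(o["ft_force"],1),"M",np.round(o["moment"],2),"grip",round(o["grip_width"]*1000,1),"q6",round(o["q"][5],2))
E
python3 - <<'E'
from h import *
state(); 
plan([(.40,-.42,.33,.1,6),(.49,-.15,.34,.3,5),(.494,.2385,.34,.40,8)])
E
```

```text
t 1.0 p [ 174.4 -600.2  222.5] xdir [-0. -0. -1.] yaw_y -1.288 F [-0.6  0.  -0.1] M [-0.03  0.05  0.01] grip 86.7 q6 -0.18
[ [-17.9, -18.3, -44.5] [-13.3, 0.0, -0.0] ]
[ [-17.9, -7.7, -47.5] [-13.3, 0.0, -0.0] ]
[ [-17.9, 3.4, -48.0] [-13.3, 0.0, -0.0] ]
[ [-17.9, 14.3, -45.9] [-13.3, 0.0, -0.0] ]
[ [-17.9, 24.5, -41.4] [-13.3, 0.0, -0.0] ]
[ [-17.9, 33.3, -34.7] [-13.3, 0.0, -0.0] ]
--
[ [-2.0, 23.3, -51.9] [-2.3, -0.0, -0.0] ]
[ [-2.0, 25.4, -51.0] [-2.3, -0.0, -0.0] ]
[ [-2.0, 27.4, -49.9] [-2.3, -0.0, -0.0] ]
[ [-2.0, 29.4, -48.8] [-2.3, -0.0, -0.0] ]
[ [-2.0, 31.3, -47.6] [-2.3, -0.0, -0.0] ]
--
[ [0.0, 14.8, -46.2] [-0.7, 0.0, -0.0] ]
[ [0.0, 15.4, -46.1] [-0.7, 0.0, -0.0] ]
[ [0.0, 16.0, -45.9] [-0.7, 0.0, -0.0] ]
[ [0.0, 16.6, -45.7] [-0.7, 0.0, -0.0] ]
[ [0.0, 17.1, -45.4] [-0.7, 0.0, -0.0] ]
[ [0.0, 17.7, -45.2] [-0.7, 0.0, -0.0] ]
[ [0.0, 18.3, -45.0] [-0.7, 0.0, -0.0] ]
[ [0.0, 18.8, -44.8] [-0.7, 0.0, -0.0] ]
--
```

```bash
python3 -m inch '[[87,[-18,-18,-44],[-10,0,0]],[87,[-18,-10,-47],[-10,0,0]],[87,[-18,-2,-48],[-10,0,0]],[87,[-18,6,-48],[-10,0,0]],[87,[-18,14,-46],[-10,0,0]],[87,[-18,22,-43],[-10,0,0]],[87,[-2,23,-52],[-10,0,0]],[87,[-2,23,-52],[-10,0,0]],[87,[-2,25,-50],[-5,0,0]],[87,[-2,28,-49],[-3,0,0]],[87,[-2,31,-48],[-2,0,0]]]' 20; python3 - <<'E'
from h import *
state(); 
plan([(.496,.24,.31,.40,8)])
E
```

```text
time: 2.38
position: [0.5133, -0.1491, 0.3445]
tool_rot: [0.412, 0.572, -0.412, 0.577]
ft_force: [0.5, 0.2, 0.5]
grip_width: 0.087
t 2.38 p [ 513.3 -149.1  344.5] xdir [ 0.007 -0.004 -1.   ] yaw_y 0.3268 F [0.5 0.2 0.5] M [ 0.02 -0.14  0.03] grip 87.0 q6 -0.82
[ [4.1, 13.5, -46.8] [-0.5, 0.0, -0.0] ]
[ [4.1, 14.0, -46.7] [-0.5, 0.0, -0.0] ]
[ [4.1, 14.4, -46.5] [-0.5, 0.0, -0.0] ]
[ [4.2, 14.8, -46.4] [-0.5, 0.0, -0.0] ]
[ [4.2, 15.3, -46.2] [-0.5, 0.0, -0.0] ]
[ [4.2, 15.7, -46.1] [-0.5, 0.0, -0.0] ]
[ [4.3, 16.1, -46.0] [-0.5, 0.0, -0.0] ]
[ [4.3, 16.5, -45.8] [-0.5, 0.0, -0.0] ]
--
```

```bash
python3 -m inch '[[87,[4,13.5,-47],[-0.5,0,0]],[87,[4,14,-47],[-0.5,0,0]],[87,[4,14.4,-46.5],[-0.5,0,0]],[87,[4,15,-46.5],[-0.5,0,0]],[87,[4,15,-46],[-0.5,0,0]],[87,[4,16,-46],[-0.5,0,0]],[60,[4,16,-46],[-0.5,0,0]],[60,[4,16,-46],[-0.5,0,0]],[60,[0,0,0],[0,0,0]]]' 20; python3 - <<'E'
from h import *
state(); 
plan([(.496,.24,.23,.40,1)])
for n in P: cv2.imwrite(f"pics/{n}1.png",imaging.camera(n)[:,:,::-1])
t=cv2.imread("pics/top1.png");s=cv2.imread("pics/scene1.png")
c=lambda im,x,y:cv2.resize(im[y-50:y+50,x-40:x+40],(400,500),interpolation=cv2.INTER_CUBIC)
cv2.imwrite("pics/c1.png",np.hstack([c(s,370,175),c(t,281,207)]))
E
```

```text
time: 3.5
position: [0.4946, 0.2567, 0.3111]
tool_rot: [0.391, 0.586, -0.388, 0.595]
ft_force: [0.1, 0.2, 0.1]
grip_width: 0.0656
t 3.5 p [494.6 256.7 311.1] xdir [ 0.014 -0.004 -1.   ] yaw_y 0.4051 F [0.1 0.2 0.1] M [-0.05 -0.11  0.  ] grip 65.6 q6 -0.12
[ [81.2, -6.2, 15.2] [0.3, 0.5, -0.6] ]
--
```

View pics/c1.png

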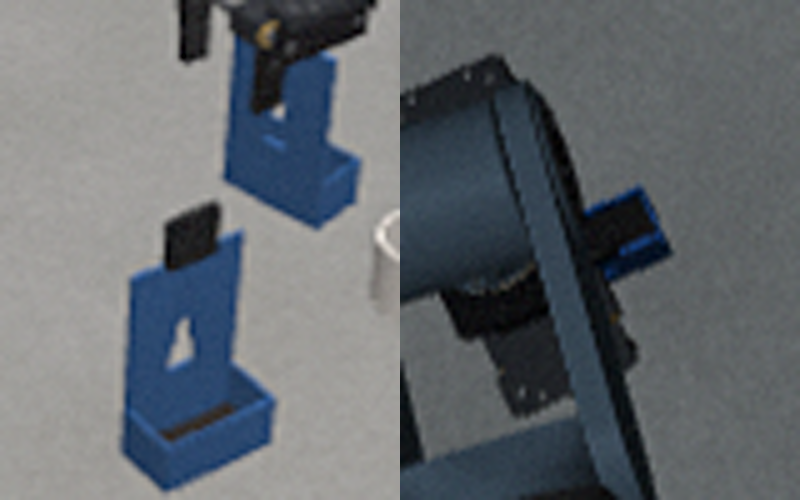

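The gripper hovers about 16 mm left of the tab, with the tab at scene ~(368,173). I'll correct and descend.

```bash
python3 -m inch '[[60,[0,-6,15],[0.3,0.5,-0.6]],[60,[40,0,0],[0,0,0]],[60,[40,0,0],[0,0,0]],[60,[0,0,0],[0,0,0]]]' 20; python3 - <<'E'
from h import *
state(); 
plan([(.4955,.24,.167,.40,1)])
E
```

```text
time: 4.1
position: [0.4984, 0.2288, 0.2321]
tool_rot: [0.394, 0.585, -0.395, 0.589]
ft_force: [-0.6, -0.5, 0.7]
grip_width: 0.0602
t 4.1 p [498.4 228.8 232.1] xdir [ 0.004 -0.003 -1.   ] yaw_y 0.3871 F [-0.6 -0.5  0.7] M [ 0.01 -0.13  0.01] grip 60.2 q6 -0.16
[ [65.1, 1.3, -11.7] [-0.7, 0.2, -0.1] ]
--
```

```bash
python3 -m inch '[[60,[0,1,-12],[-0.7,0,0]],[60,[30,0,0],[0,0,0]],[60,[0,0,0],[0,0,0]]]' 20; python3 - <<'E'
from h import *
state(); 
plan([(.4955,.24,.167,.40,1)])
E
```

```text
time: 4.47
position: [0.4987, 0.24, 0.207]
tool_rot: [0.394, 0.585, -0.389, 0.592]
ft_force: [-0.0, -0.3, -0.2]
grip_width: 0.0596
t 4.47 p [498.7 240.  207. ] xdir [ 0.012 -0.    -1.   ] yaw_y 0.3967 F [-0.  -0.3 -0.2] M [ 0.   -0.07  0.01] grip 59.6 q6 -0.15
[ [40.0, -3.4, -1.5] [-0.2, 0.3, -0.7] ]
--
```

```bash
python3 -m inch '[[60,[13,-3,-1.5],[-0.2,0.3,-0.7]],[60,[14,0,0],[0,0,0]],[40,[12,0,0],[0,0,0]],[25,[0,0,0],[0,0,0]]]' 40; python3 - <<'E'
from h import *
state(); 
plan([(.4955,.24,.167,.40,1)])
E
```

```text
time: 4.97
position: [0.4976, 0.2414, 0.1693]
tool_rot: [0.392, 0.589, -0.389, 0.591]
ft_force: [0.7, -0.2, 0.2]
grip_width: 0.0474
t 4.97 p [497.6 241.4 169.3] xdir [ 0.005  0.002 -1.   ] yaw_y 0.4012 F [ 0.7 -0.2  0.2] M [-0.01 -0.12  0.02] grip 47.4 q6 -0.15
[ [2.2, -2.5, 0.4] [0.1, 0.0, -0.3] ]
--
```

```bash
python3 -m inch '[[25,[2,-2,0],[0,0,0]],[16,[0,0,0],[0,0,0]],[8,[0,0,0],[0,0,0]],[0,[0,0,0],[0,0,0]],[0,[0,0,0],[0,0,0]],[0,[0,0,0],[0,0,0]],[0,[0,0,0],[0,0,0]]]' 40; python3 - <<'E'
from h import *
state(); 
E
```

```text
time: 5.85
position: [0.4958, 0.2405, 0.1676]
tool_rot: [0.392, 0.588, -0.389, 0.591]
ft_force: [0.8, 0.4, -1.1]
grip_width: 0.0093
t 5.85 p [495.8 240.5 167.6] xdir [ 0.005  0.002 -1.   ] yaw_y 0.4013 F [ 0.8  0.4 -1.1] M [-0.06 -0.12 -0.03] grip 9.3 q6 -0.15
```

```bash
python3 -m inch '[[0,[-30,0,0],[0,0,0]],[0,[-50,0,0],[0,0,0]],[0,[-55,0,0],[0,0,0]],[0,[-25,0,0],[0,0,0]],[0,[0,0,0],[0,0,0]]]' 40; python3 - <<'E'
from h import *
state()
mp={n:0 for n in P}
for n in P: cv2.imwrite(f"pics/{n}2.png",imaging.camera(n)[:,:,::-1])
mp={"scene":getmask("scene","panel",(259,210)),"top":getmask("top","panel",(389,212))}
PN=[box((-12,-75,0),(0,75,158)),box((-76,-75,0),(0,75,4))]
for m in(mp,{"scene":mp["scene"]},{"top":mp["top"]}):
    r=fit(PN,m,(.513,-.156,-.24));print(list(m),np.round(r.x,4),round(r.fun,3))
for n,(x,y) in(("scene",(258,203)),("top",(391,200))):
    im=cv2.imread(f"pics/{n}0.png")[y-14:y+14,x-22:x+22].astype(float)
    b,g,rr=im[...,0],im[...,1],im[...,2]
    red=np.clip(rr-g-40,0,60)*(rr-g>50);br=np.clip(np.minimum(rr,g)-b-25,0,60)
    for k,w in(("red",red),("brass",br)):
        ys,xs=np.mgrid[:28,:44]
        for lo,hi in((0,22),(22,44)) if k=="red" else ((0,44),):
            ww=w*((xs>=lo)&(xs<hi)); 
            if ww.sum()>0: print(n,k,np.round([(ww*xs).sum()/ww.sum()+x-22,(ww*ys).sum()/ww.sum()+y-14],2),round((ww>0).sum()))
rr,t=T((.512,-.1555,-.242))
for h in(135,140,145): print(h,proj("scene",rr.apply([.0145,0,h/1000])+t).round(2),proj("top",rr.apply([.010,0,h/1000])+t).round(2))
for y in(.028,-.028):print("pad",y,proj("scene",rr.apply([.010,y,.141])+t).round(2),proj("top",rr.apply([.005,y,.141])+t).round(2))
E
```

```text
time: 6.48
position: [0.4928, 0.2398, 0.3284]
tool_rot: [0.39, 0.591, -0.391, 0.588]
ft_force: [1.0, 0.9, -2.8]
grip_width: 0.0098
t 6.47 p [492.8 239.8 328.4] xdir [-0.004 -0.    -1.   ] yaw_y 0.4012 F [ 1.   0.9 -2.8] M [-0.02 -0.06  0.05] grip 9.8 q6 -0.15
['scene', 'top'] [ 0.5158 -0.156  -0.2352] 0.149
['scene'] [ 0.5119 -0.1553 -0.2667] 0.062
['top'] [ 0.5163 -0.1572 -0.236 ] 0.069
scene red [248.76 200.36] 13
scene red [265.06 200.54] 13
scene brass [256.65 201.09] 26
top red [384.26 197.61] 8
top red [400.08 201.03] 8
top brass [392.61 198.3 ] 13
135 [[256.88 203.57]] [[391.85 199.97]]
140 [[256.75 202.47]] [[392.12 199.84]]
145 [[256.63 201.36]] [[392.39 199.7 ]]
pad 0.028 [[265.09 201.56]] [[384.06 199.48]]
pad -0.028 [[248.72 201.2 ]] [[399.72 202.91]]
```

```bash
python3 - <<'E'
from h import *
plan([(.60,-.177,.328,-.24,11)])
E
```

```text
[ [-0.3, -5.6, 38.7] [3.3, 0.0, 0.1] ]
[ [-0.3, -3.4, 39.0] [3.3, 0.0, 0.1] ]
[ [-0.4, -1.1, 39.1] [3.3, 0.0, 0.1] ]
[ [-0.4, 1.2, 39.1] [3.3, 0.0, 0.1] ]
[ [-0.4, 3.5, 39.0] [3.3, 0.0, 0.1] ]
[ [-0.4, 5.7, 38.7] [3.3, 0.0, 0.1] ]
[ [-0.4, 8.0, 38.3] [3.3, 0.0, 0.1] ]
[ [-0.4, 10.2, 37.8] [3.3, 0.0, 0.1] ]
[ [-0.3, 12.4, 37.1] [3.3, 0.0, 0.1] ]
[ [-0.3, 14.5, 36.3] [3.3, 0.0, 0.1] ]
[ [-0.3, 16.6, 35.4] [3.3, 0.0, 0.1] ]
--
```

```bash
python3 -m inch '[[0,[0,-3,20],[3,0,0]],[0,[0,-5,38],[3.3,0,0]],[0,[0,-2,40],[3.3,0,0]],[0,[0,0,40],[3.3,0,0]],[0,[0,3,40],[3.3,0,0]],[0,[0,5,40],[3.3,0,0]],[0,[0,8,40],[3.3,0,0]],[0,[0,10,40],[3.3,0,0]],[0,[0,12,38],[3.3,0,0]],[0,[0,14,36],[3.3,0,0]],[0,[0,14,18],[2.5,0,0]],[0,[0,0,0],[0,0,0]]]' 40; python3 - <<'E'
from h import *
state()
plan([(.567,-.169,.24,-.24,1)])
E
```

```text
time: 8.18
position: [0.5844, -0.1597, 0.2974]
tool_rot: [-0.541, -0.452, 0.568, -0.425]
ft_force: [0.2, 0.8, -2.5]
grip_width: 0.0098
t 8.18 p [ 584.4 -159.7  297.4] xdir [-0.054  0.007 -0.999] yaw_y -0.2322 F [ 0.2  0.8 -2.5] M [ 0.06 -0.    0.  ] grip 9.8 q6 -0.21
[ [58.2, -11.7, 12.7] [0.5, 0.3, 3.1] ]
--
```

```bash
python3 -m inch '[[0,[0,0,10],[0.5,0,3.1]],[0,[25,0,0],[0,0,0]],[0,[25,0,0],[0,0,0]],[0,[0,0,0],[0,0,0]]]' 40; python3 - <<'E'
from h import *
state()
plan([(.567,-.169,.236,-.24,1)])
for n in P: cv2.imwrite(f"pics/{n}3.png",imaging.camera(n)[:,:,::-1])
t=cv2.imread("pics/top3.png");s=cv2.imread("pics/scene3.png")
c=lambda im,x,y:cv2.resize(im[y-50:y+50,x-40:x+40],(400,500),interpolation=cv2.INTER_CUBIC)
cv2.imwrite("pics/c3.png",np.hstack([c(s,255,200),c(t,390,200)]))
E
```

```text
time: 8.68
position: [0.5796, -0.1617, 0.2445]
tool_rot: [-0.554, -0.44, 0.556, -0.436]
ft_force: [0.0, -0.1, -3.8]
grip_width: 0.0098
t 8.68 p [ 579.6 -161.7  244.5] xdir [-0.006  0.002 -1.   ] yaw_y -0.2339 F [ 0.  -0.1 -3.8] M [-0.01 -0.04  0.01] grip 9.8 q6 -0.22
[ [8.5, -10.5, 10.1] [0.3, -0.0, 0.4] ]
--
```

View pics/c3.png

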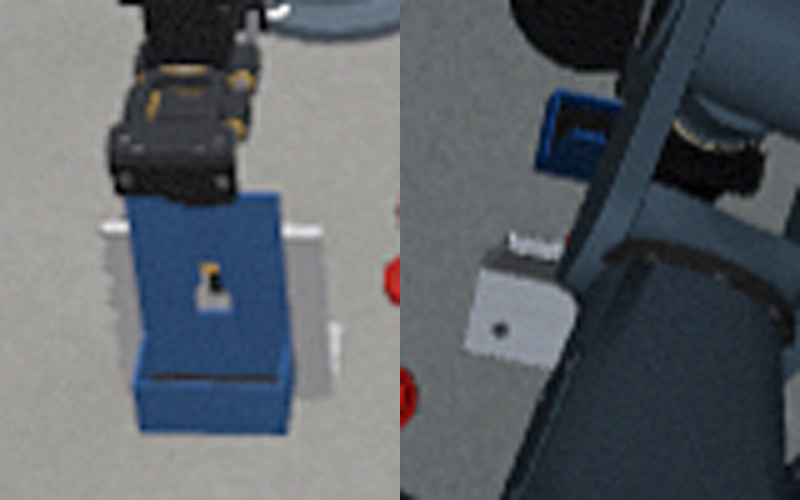

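```bash
cat > cf.py <<'E'
from h import *
def caddyfit(im,near,p0,yaw,z):
    hsv=cv2.cvtColor(im,cv2.COLOR_BGR2HSV); m=((hsv[...,0]>100)&(hsv[...,0]<125)&(hsv[...,1]>120)&(hsv[...,2]>35)).astype(np.uint8)
    k,l,st,ce=cv2.connectedComponentsWithStats(m); j=min(range(1,k),key=lambda i:np.hypot(*(ce[i]-near)) if st[i,4]>200 else 1e9)
    m=(l==j).astype(np.uint8); c,_=cv2.findContours(m,cv2.RETR_EXTERNAL,cv2.CHAIN_APPROX_NONE); cv2.drawContours(m,c,-1,1,-1)
    ys,xs=np.where(m); o=np.array([xs.min()-10,ys.min()-10]); sz=(int(np.ptp(xs)+21),int(np.ptp(ys)+21)); w=m[o[1]:o[1]+sz[1],o[0]:o[0]+sz[0]].astype(np.float32)
    ok=np.ones_like(w); ok[:16]=0   # ignore the rows near the gripper
    f=lambda p:(np.abs(render("scene",CADDY,(p[0],p[1],yaw,z),o,sz)-w)*ok).sum()/w.sum()
    r=minimize(f,p0,method="Nelder-Mead",options=dict(initial_simplex=np.array([p0,(p0[0]+.008,p0[1]),(p0[0],p0[1]+.008)]),xatol=1e-5,fatol=1e-5))
    return r.x,r.fun,m
E
python3 - <<'E'
from cf import *
im=cv2.imread("pics/scene3.png"); yaw=-.234;z=.0769
x,f,m=caddyfit(im,(258,213),(.573,-.16),yaw,z); print(x,f,m.sum())
tcp=np.array([.5796,-.1617]);c,s=np.cos(yaw),np.sin(yaw);d=np.array(x)-tcp
print("caddy origin rel tcp in tool yaw frame (mm)",1000*(c*d[0]+s*d[1]),1000*(-s*d[0]+c*d[1]))
pp=np.array([.5119,-.1553]);e=np.array(x)-pp;c,s=np.cos(-.242),np.sin(-.242)
print("caddy in panel (scene frame) mm",1000*(c*e[0]+s*e[1]),1000*(-s*e[0]+c*e[1]))
rr,t=T((x[0],x[1],yaw,z)); print("hole centre px",proj("scene",rr.apply([[0,0,.075],[.004,0,.075],[.004,0,.107]])+t))
E
```

```text
[ 0.56958984 -0.16203906] 0.048379797488451004 1381
caddy origin rel tcp in tool yaw frame (mm) -9.658727896661857 -2.6508804097070873
caddy in panel (scene frame) mm 57.62377934658557 7.282382103015579
hole centre px [[256.99476814 208.34567415]
 [256.84713176 209.15054855]
 [256.02815629 201.89519374]]
```

```bash
python3 -m inch '[[0,[9,0,7],[0.5,0,0.4]],[0,[1,-10,0],[0,0,0]],[0,[0,-13,0],[0,0,0]],[0,[0,-6,0],[0,0,0]],[0,[0,0,0],[0,0,0]],[0,[0,0,0],[0,0,0]]]' 40; cat > look.py <<'E'
from cf import *
import sys
k=sys.argv[1]
state(); o=get_obs(); q=R.from_quat(o["tool_rot"]).as_matrix(); yaw=np.arctan2(q[1,1],q[0,1]); tcp=np.array(o["position"]); z=tcp[2]-.1676
im=np.ascontiguousarray(imaging.camera("scene")[:,:,::-1]); cv2.imwrite(f"pics/s{k}.png",im)
x,f,m=caddyfit(im,(258,205),tcp[:2]-[.008,0],yaw,z); d=x-tcp[:2];c,s=np.cos(yaw),np.sin(yaw)
print("fit",f.round(3),"rel tcp",1000*(c*d[0]+s*d[1]),1000*(-s*d[0]+c*d[1]))
e=x-[.5119,-.1553];c,s=np.cos(-.242),np.sin(-.242)
print("caddy in panel mm",1000*(c*e[0]+s*e[1]),1000*(-s*e[0]+c*e[1]),"bottom",1000*z)
rr,t=T((x[0],x[1],yaw,z)); h=proj("scene",rr.apply([[.004,0,.075],[.004,0,.107],[0,0,.0635]])+t);print("hole px",h.round(2).tolist(), "stud px 256.65 201.09")
big=im[170:245,210:310]; cv2.imwrite(f"pics/cc{k}.png",cv2.resize(big,(800,600),interpolation=cv2.INTER_CUBIC))
E
python3 look.py 4
```

```text
time: 9.52
position: [0.5506, -0.1627, 0.2394]
tool_rot: [0.559, 0.432, -0.555, 0.44]
ft_force: [0.5, -0.8, -2.6]
grip_width: 0.0098
t 9.53 p [ 550.6 -162.7  239.4] xdir [ 0.011 -0.005 -1.   ] yaw_y -0.2429 F [ 0.5 -0.8 -2.6] M [ 0.02 -0.01 -0.  ] grip 9.8 q6 -0.24
fit 0.032 rel tcp -8.864183744420389 -1.4664772859265283
caddy in panel mm 30.51999521855214 0.666522482473157 bottom 71.82215469232894
hole px [[256.06, 204.84], [255.24, 197.64], [256.5, 206.6]] stud px 256.65 201.09
```

View pics/cc4.png

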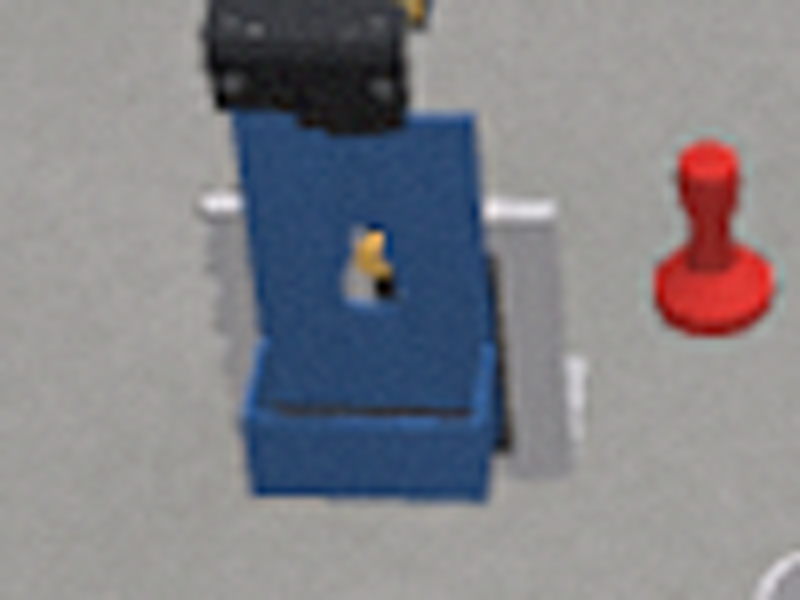

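```bash
python3 -c "
from h import *
o=get_obs();p=o['position'];c,s=np.cos(-.242),np.sin(-.242)
plan([(p[0]-.009*c+.0007*s,p[1]-.009*s-.0007*c,.234,-.242,1)])"
```

```text
[ [5.3, -9.1, 0.7] [-0.0, 0.1, -0.7] ]
--
```

```bash
python3 -m inch '[[0,[5,0,0.7],[0,0,-0.7]],[0,[0,-5,0],[0,0,0]],[0,[0,-3,0],[0,0,0]],[0,[0,0,0],[0,0,0]],[0,[0,0,0],[0,0,0]]]' 40; python3 look.py 5
```

```text
time: 10.2
position: [0.5428, -0.1615, 0.2338]
tool_rot: [-0.556, -0.436, 0.557, -0.436]
ft_force: [-1.3, 0.7, -2.9]
grip_width: 0.01
t 10.2 p [ 542.8 -161.5  233.8] xdir [-0.001 -0.002 -1.   ] yaw_y -0.2427 F [-1.3  0.7 -2.9] M [ 0.01 -0.06  0.01] grip 10.0 q6 -0.24
fit 0.034 rel tcp -11.21141820544515 -1.7353387027237375
caddy in panel mm 20.315775189554586 -0.36319127813093033 bottom 66.16119441491597
hole px [[256.29, 204.09], [255.48, 196.92], [256.73, 205.84]] stud px 256.65 201.09
```

View pics/cc5.png

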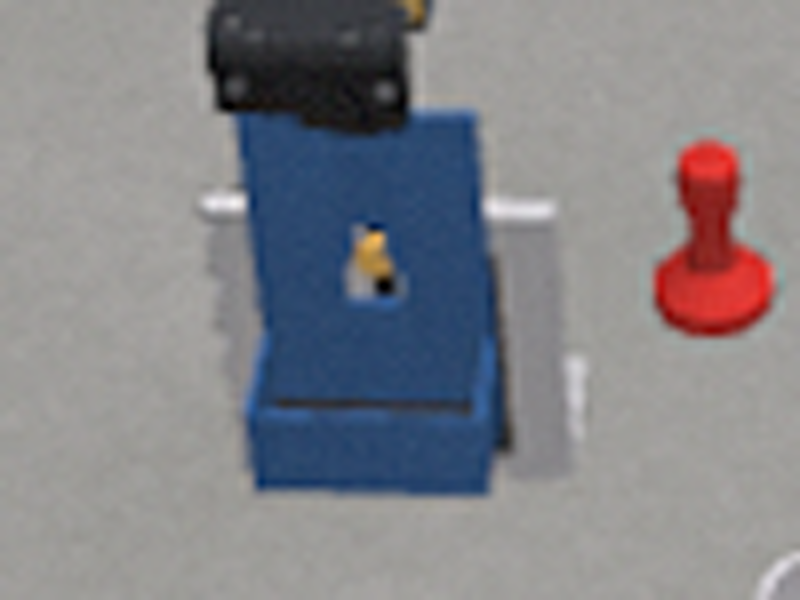

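```bash
python3 - <<'E'
from h import *
im=cv2.imread("pics/scene0.png").astype(float); x0,y0=238,190; w=im[y0:y0+28,x0:x0+40]
b,g,r=w[...,0],w[...,1],w[...,2]
br=np.clip((np.minimum(r,g)-b)/60,0,1)*(np.minimum(r,g)-b>15); 
br*=(r-g<70)
red=np.clip((r-g-10)/110,0,1)*(r-g>25)
red[br>.5]=0
print(np.round(br[4:18,12:26]*9).astype(int))
a=np.linspace(0,2*np.pi,40)
def cyl(d,l0,l1,y,z): return np.array([[l,y+d/2*np.cos(t),z+d/2*np.sin(t)] for l in(l0,l1) for t in a])/1000
P0=(.5119,-.1553,-.25)
for nm,obs,mk in(("stud",br,lambda dy,z:[cyl(18,9.5,14.5,dy,z)]),("pads",red,lambda dy,z:[cyl(12,0,10,28+dy,z),cyl(12,0,10,-28+dy,z)])):
    for yaw in(-.242,-.26):
        f=lambda q:np.abs(render("scene",mk(*q),(.5119,-.1553,yaw),np.array([x0,y0]),(40,28))-obs).sum()
        rr=min((minimize(f,[0,z],method="Nelder-Mead",options=dict(initial_simplex=[[0,z],[3,z],[0,z+4]],xatol=.02)) for z in(136,140,144,147)),key=lambda r:r.fun); print(nm,yaw,rr.x.round(2),rr.fun.round(2),obs.sum().round(1))
E
```

```text
[[0 0 0 0 0 0 0 0 0 0 0 0 0 0]
 [0 0 0 0 0 0 0 0 0 0 0 0 0 0]
 [0 0 0 0 0 0 0 0 0 0 0 0 0 0]
 [0 0 0 0 0 0 0 0 0 0 0 0 0 0]
 [0 0 0 0 0 0 0 0 0 0 0 0 0 0]
 [0 0 0 0 0 0 9 9 7 0 0 0 0 0]
 [0 0 0 0 0 8 9 9 9 3 0 0 0 0]
 [0 0 0 0 4 9 9 9 9 6 0 0 0 0]
 [0 0 0 0 5 9 9 9 9 5 0 0 0 0]
 [0 0 0 0 0 8 9 9 9 0 0 0 0 0]
 [0 0 0 0 0 0 4 6 4 0 0 0 0 0]
 [0 0 0 0 0 0 0 0 0 0 0 0 0 0]
 [0 0 0 0 0 0 0 0 0 0 0 0 0 0]
 [0 0 0 0 0 0 0 0 0 0 0 0 0 0]]
stud -0.242 [ -0.89 142.43] 3.68 22.6
stud -0.26 [ -0.71 142.47] 3.69 22.6
pads -0.242 [ -0.97 140.28] 5.59 24.5
pads -0.26 [ -1.02 140.44] 5.81 24.5
```

```bash
python3 -m inch '[[0,[-1.8,0,0.5],[0,0,0]],[0,[0,-2,0],[0,0,0]],[0,[0,-2,0],[0,0,0]],[0,[0,-1,0],[0,0,0]],[0,[0,0,0],[0,0,0]]]' 40; cat > st.py <<'E'
from h import *
state();o=get_obs();p=np.array(o["position"])-[.5155,-.1565,0];c,s=np.cos(-.242),np.sin(-.242)
f=o["ft_force"]
print("panel frame: back x %.1f y(tcp) %.1f bottom %.1f  Fx %.1f Fy %.1f Fz %.1f"%(1000*(c*p[0]+s*p[1])-5,1000*(-s*p[0]+c*p[1]),1000*p[2]-167.6,c*f[0]+s*f[1],-s*f[0]+c*f[1],f[2]))
E
python3 st.py
```

```text
time: 10.88
position: [0.5376, -0.1608, 0.2359]
tool_rot: [-0.556, -0.436, 0.557, -0.436]
ft_force: [0.2, -0.3, -3.7]
grip_width: 0.0099
t 10.88 p [ 537.6 -160.8  235.9] xdir [-0.001 -0.002 -1.   ] yaw_y -0.2426 F [ 0.2 -0.3 -3.7] M [ 0.02 -0.08  0.01] grip 9.9 q6 -0.25
panel frame: back x 17.5 y(tcp) 1.1 bottom 68.3  Fx 0.2 Fy -0.3 Fz -3.7
```

```bash
python3 -m inch '[[0,[0,-1.5,0.2],[0,0,0]],[0,[0,-1.5,0.1],[0,0,0]],[0,[0,-1,0],[0,0,0]],[0,[0,0,0],[0,0,0]]]' 40; python3 st.py
```

```text
time: 11.38
position: [0.5333, -0.1601, 0.2358]
tool_rot: [-0.556, -0.436, 0.557, -0.436]
ft_force: [0.6, 0.6, -2.9]
grip_width: 0.0096
t 11.38 p [ 533.3 -160.1  235.8] xdir [-0.001 -0.002 -1.   ] yaw_y -0.2427 F [ 0.6  0.6 -2.9] M [ 0.02 -0.07  0.  ] grip 9.6 q6 -0.25
panel frame: back x 13.1 y(tcp) 0.8 bottom 68.2  Fx 0.4 Fy 0.7 Fz -2.9
```

```bash
python3 -m inch '[[0,[0,-1.5,0.2],[0,0,0]],[0,[0,-1,0],[0,0,0]],[0,[0,0,0],[0,0,0]]]' 40; python3 st.py;  python3 look.py 6
```

```text
time: 11.75
position: [0.5307, -0.1596, 0.2359]
tool_rot: [-0.556, -0.436, 0.557, -0.436]
ft_force: [-0.0, -0.1, -2.8]
grip_width: 0.01
t 11.75 p [ 530.7 -159.6  235.9] xdir [-0.001 -0.002 -1.   ] yaw_y -0.2426 F [-0.  -0.1 -2.8] M [-0.02 -0.04  0.  ] grip 10.0 q6 -0.25
panel frame: back x 10.5 y(tcp) 0.6 bottom 68.3  Fx -0.0 Fy -0.1 Fz -2.8
t 11.75 p [ 530.7 -159.6  235.9] xdir [-0.001 -0.002 -1.   ] yaw_y -0.2426 F [-0.  -0.1 -2.8] M [-0.02 -0.04  0.  ] grip 10.0 q6 -0.25
fit 0.036 rel tcp -10.756558906080198 -2.193906497401884
caddy in panel mm 8.57220839018352 -1.8859244661007106 bottom 68.26035262925589
hole px [[256.25, 201.34], [255.44, 194.17], [256.69, 203.1]] stud px 256.65 201.09
```

View pics/cc6.png

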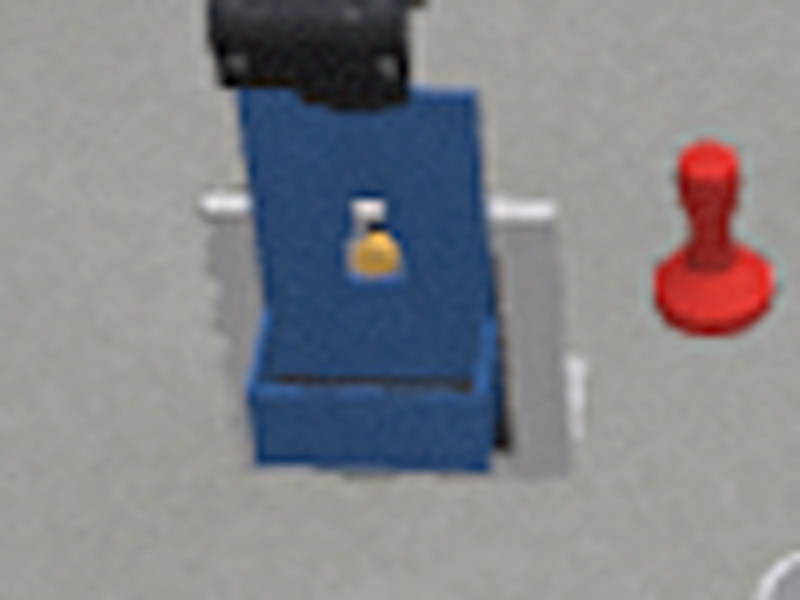

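The head now shows inside the wide hole at about (257,201). Pressing back gently.

```bash
python3 -m inch '[[0,[0,-1,-0.6],[0,0,0]],[0,[0,-1,0],[0,0,0]],[0,[0,0,0],[0,0,0]]]' 40; python3 st.py
```

```text
time: 12.18
position: [0.5302, -0.159, 0.2362]
tool_rot: [-0.557, -0.435, 0.557, -0.437]
ft_force: [0.2, -0.2, -3.9]
grip_width: 0.0097
t 12.18 p [ 530.2 -159.   236.2] xdir [ 0.002 -0.003 -1.   ] yaw_y -0.2425 F [ 0.2 -0.2 -3.9] M [-0.03 -0.22  0.07] grip 9.7 q6 -0.25
panel frame: back x 9.8 y(tcp) 1.0 bottom 68.6  Fx 0.3 Fy -0.1 Fz -3.9
```

```bash
python3 -m inch '[[0,[0,-1,0],[0,0,0]],[0,[0,-1,0],[0,0,0]],[0,[0,0,0],[0,0,0]]]' 40; python3 st.py
```

```text
time: 12.55
position: [0.5295, -0.159, 0.2365]
tool_rot: [0.558, 0.433, -0.556, 0.438]
ft_force: [1.5, -0.0, -3.7]
grip_width: 0.0094
t 12.55 p [ 529.5 -159.   236.5] xdir [ 0.006 -0.004 -1.   ] yaw_y -0.2428 F [ 1.5 -0.  -3.7] M [-0.03 -0.4  -0.  ] grip 9.4 q6 -0.25
panel frame: back x 9.2 y(tcp) 1.0 bottom 68.9  Fx 1.5 Fy 0.3 Fz -3.7
```

```bash
python3 -m inch '[[0,[0,-3,0],[0,0,-0.6]],[0,[0,-3,0],[0,0,-0.6]],[0,[0,-3,0],[0,0,-0.6]]]' 40; python3 st.py
```

```text
time: 12.92
position: [0.5249, -0.1581, 0.2376]
tool_rot: [-0.553, -0.439, 0.561, -0.432]
ft_force: [5.3, -0.5, -5.7]
grip_width: 0.0102
t 12.93 p [ 524.9 -158.1  237.6] xdir [-0.015  0.001 -1.   ] yaw_y -0.2438 F [ 5.3 -0.5 -5.7] M [-0.22 -1.75 -0.02] grip 10.2 q6 -0.25
panel frame: back x 4.5 y(tcp) 0.7 bottom 70.0  Fx 5.3 Fy 0.8 Fz -5.7
```

```bash
python3 -m inch '[[0,[1.7,0,0],[0,0,0.6]],[0,[0,0,0],[0,0,0.2]]]' 40; python3 st.py;  python3 look.py 7; python3 - <<'E'
import cv2
cv2.imwrite('pics/cc7b.png',cv2.resize(cv2.imread('pics/s7.png')[170:240,225:295],(600,600),interpolation=cv2.INTER_CUBIC))
E
```

```text
time: 13.18
position: [0.5271, -0.1589, 0.2371]
tool_rot: [0.557, 0.433, -0.557, 0.438]
ft_force: [4.0, -0.7, -5.0]
grip_width: 0.0098
t 13.18 p [ 527.1 -158.9  237.1] xdir [ 0.004 -0.005 -1.   ] yaw_y -0.244 F [ 4.  -0.7 -5. ] M [-0.05 -1.03  0.07] grip 9.8 q6 -0.25
panel frame: back x 6.9 y(tcp) 0.5 bottom 69.5  Fx 4.1 Fy 0.3 Fz -5.0
t 13.18 p [ 527.1 -158.9  237.1] xdir [ 0.004 -0.005 -1.   ] yaw_y -0.244 F [ 4.  -0.7 -5. ] M [-0.05 -1.03  0.07] grip 9.8 q6 -0.25
fit 0.035 rel tcp -8.80279114959204 -1.7451810030522381
caddy in panel mm 6.858381343214203 -1.5777350527127851 bottom 69.50425329686036
hole px [[256.37, 200.73], [255.57, 193.56], [256.81, 202.5]] stud px 256.65 201.09
```

View pics/cc7b.png

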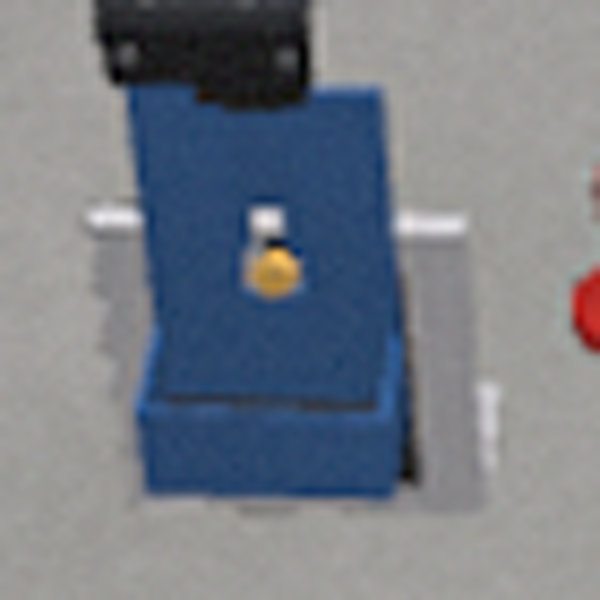

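```bash
python3 -m inch '[[0,[1.5,-1,0],[0,0,-0.1]],[0,[0.8,-3,0],[0,0,-0.4]],[0,[0.8,-3,0],[0,0,-0.3]],[0,[0.5,-3,0],[0,0,-0.3]]]' 40; python3 st.py
```

```text
time: 13.72
position: [0.5222, -0.1581, 0.2359]
tool_rot: [-0.556, -0.434, 0.559, -0.436]
ft_force: [8.3, -1.0, -5.1]
grip_width: 0.0096
t 13.72 p [ 522.2 -158.1  235.9] xdir [-0.002 -0.004 -1.   ] yaw_y -0.245 F [ 8.3 -1.  -5.1] M [-0.23 -2.23  0.11] grip 9.6 q6 -0.25
panel frame: back x 1.9 y(tcp) 0.1 bottom 68.3  Fx 8.3 Fy 1.0 Fz -5.1
```

```bash
python3 -m inch '[[0,[3,-2,0.2],[0,0,-0.3]],[0,[3,-2,0],[0,0,-0.3]]]' 40; python3 st.py
```

```text
time: 13.98
position: [0.5227, -0.159, 0.2322]
tool_rot: [-0.556, -0.433, 0.559, -0.436]
ft_force: [6.3, -0.4, -0.2]
grip_width: 0.0093
t 13.97 p [ 522.7 -159.   232.2] xdir [-0.    -0.006 -1.   ] yaw_y -0.2457 F [ 6.3 -0.4 -0.2] M [-0.3  -1.69  0.05] grip 9.3 q6 -0.25
panel frame: back x 2.6 y(tcp) -0.7 bottom 64.6  Fx 6.2 Fy 1.1 Fz -0.2
```

```bash
python3 -m inch '[[0,[3,-2,-0.8],[0,0.2,-0.3]],[0,[3,-2,-0.6],[0,0.2,-0.3]],[0,[3,-2,-0.2],[0,0,-0.3]]]' 40; python3 st.py
```

```text
time: 14.35
position: [0.5232, -0.1595, 0.2265]
tool_rot: [-0.557, -0.434, 0.558, -0.436]
ft_force: [6.2, -0.9, 0.4]
grip_width: 0.0096
t 14.35 p [ 523.2 -159.5  226.5] xdir [ 0.001 -0.003 -1.   ] yaw_y -0.246 F [ 6.2 -0.9  0.4] M [-0.28 -1.58  0.05] grip 9.6 q6 -0.25
panel frame: back x 3.2 y(tcp) -1.0 bottom 58.9  Fx 6.3 Fy 0.6 Fz 0.4
```

```bash
python3 -m inch '[[0,[3,-2,-1.5],[0,0,-0.3]],[0,[3,-2,-1.5],[0,0,-0.3]],[0,[3,-2,-1],[0,0,-0.3]]]' 40; python3 st.py; python3 look.py 8; python3 - <<'E'
import cv2
cv2.imwrite('pics/cc8b.png',cv2.resize(cv2.imread('pics/s8.png')[170:240,225:295],(600,600),interpolation=cv2.INTER_CUBIC))
E
```

```text
time: 14.72
position: [0.5238, -0.1581, 0.2206]
tool_rot: [-0.555, -0.433, 0.56, -0.437]
ft_force: [6.5, -2.0, -0.8]
grip_width: 0.0097
t 14.72 p [ 523.8 -158.1  220.6] xdir [-0.001 -0.009 -1.   ] yaw_y -0.2459 F [ 6.5 -2.  -0.8] M [-0.42 -1.51  0.07] grip 9.7 q6 -0.24
panel frame: back x 3.4 y(tcp) 0.4 bottom 53.0  Fx 6.8 Fy -0.4 Fz -0.8
t 14.72 p [ 523.8 -158.1  220.6] xdir [-0.001 -0.009 -1.   ] yaw_y -0.2459 F [ 6.5 -2.  -0.8] M [-0.42 -1.51  0.07] grip 9.7 q6 -0.24
fit 0.04 rel tcp -8.759021406912224 -2.4728836161888337
caddy in panel mm 3.4439816465271935 -2.301575440725431 bottom 53.01761267813407
hole px [[256.7, 203.7], [255.9, 196.61], [257.13, 205.43]] stud px 256.65 201.09
```

View pics/cc8b.png

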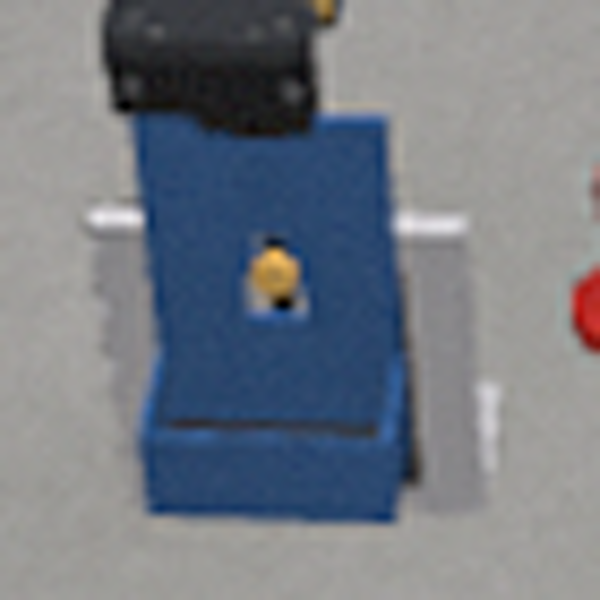

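Head is now in front of the plate with the slot edges behind it. About 13 mm left to slide.

```bash
python3 -m inch '[[0,[3,-1.8,-0.5],[0,0.4,-0.2]],[0,[3,-1.8,-0.5],[0,0.4,-0.2]],[0,[3,-1.8,-0.5],[0,0.3,-0.2]],[0,[3,-1.8,-0.5],[0,0.2,-0.2]]]' 40; python3 st.py
```

```text
time: 15.28
position: [0.5239, -0.1588, 0.2124]
tool_rot: [0.561, 0.435, -0.554, 0.435]
ft_force: [5.6, -1.3, -0.6]
grip_width: 0.0098
t 15.28 p [ 523.9 -158.8  212.4] xdir [ 0.007  0.007 -1.   ] yaw_y -0.2455 F [ 5.6 -1.3 -0.6] M [-0.32 -1.43  0.  ] grip 9.8 q6 -0.26
panel frame: back x 3.7 y(tcp) -0.3 bottom 44.8  Fx 5.8 Fy 0.1 Fz -0.6
```

```bash
python3 -m inch '[[0,[3,-1.5,-0.3],[0,-0.2,-0.4]],[0,[3,-1.5,-0.3],[0,-0.1,-0.3]],[0,[3,-1.5,-0.3],[0,0,-0.2]]]' 40; python3 st.py
```

```text
time: 15.65
position: [0.5244, -0.1594, 0.2066]
tool_rot: [0.558, 0.434, -0.557, 0.435]
ft_force: [3.4, 0.1, 11.1]
grip_width: 0.0099
t 15.65 p [ 524.4 -159.4  206.6] xdir [ 0.002 -0.    -1.   ] yaw_y -0.246 F [ 3.4  0.1 11.1] M [ 0.04 -0.92  0.02] grip 9.9 q6 -0.25
panel frame: back x 4.3 y(tcp) -0.7 bottom 39.0  Fx 3.3 Fy 0.9 Fz 11.1
```

```bash
python3 -m inch '[[0,[3,-1.5,-0.3],[0,0,-0.2]],[0,[3,-1.5,-0.3],[0,0,-0.2]]]' 40; python3 st.py
```

```text
time: 15.9
position: [0.5246, -0.1594, 0.2063]
tool_rot: [0.558, 0.434, -0.558, 0.436]
ft_force: [2.5, 0.5, 13.1]
grip_width: 0.0093
t 15.9 p [ 524.6 -159.4  206.3] xdir [ 0.002 -0.003 -1.   ] yaw_y -0.2459 F [ 2.5  0.5 13.1] M [ 0.21 -0.51  0.  ] grip 9.3 q6 -0.25
panel frame: back x 4.5 y(tcp) -0.7 bottom 38.7  Fx 2.3 Fy 1.1 Fz 13.1
```

Hard stop: downward resistance jumped from about 0 to 13 N and motion stopped at bottom = 38.7 mm, where about 39.5 was expected. Next I relax, open and lift.

```bash
python3 -m inch '[[0,[0.5,0,0],[0,0,0]],[14,[0,0,0],[0,0,0]],[25,[0,0,0],[0,0,0]],[40,[0,0,0],[0,0,0]],[40,[0,0,0],[0,0,0]]]' 40; python3 st.py
python3 -m inch '[[40,[-15,0,0],[0,0,0]],[40,[-30,0,0],[0,0,0]],[40,[-50,0,0],[0,0,0]],[40,[-50,0,0],[0,0,0]],[40,[0,0,0],[0,0,0]]]'; python3 - <<'E'
from cf import *
state()
im=np.ascontiguousarray(imaging.camera("scene")[:,:,::-1]);cv2.imwrite("pics/s9.png",im)
t=np.ascontiguousarray(imaging.camera("top")[:,:,::-1])
for z in(.034,.039,.044):
    x,f,m=caddyfit(im,(258,213),(.515,-.157),-.244,z);e=x-[.5119,-.1553];c,s=np.cos(-.242),np.sin(-.242)
    print(z,f,1000*(c*e[0]+s*e[1]),1000*(-s*e[0]+c*e[1]))
c=lambda im,x,y:cv2.resize(im[y-38:y+37,x-38:x+37],(400,400),interpolation=cv2.INTER_CUBIC)
cv2.imwrite("pics/c9.png",np.hstack([c(im,258,205),c(t,390,205)]))
E
```

```text
time: 16.52
position: [0.5192, -0.1577, 0.2052]
tool_rot: [-0.555, -0.438, 0.56, -0.433]
ft_force: [-0.9, -0.3, -0.6]
grip_width: 0.0352
t 16.52 p [ 519.2 -157.7  205.2] xdir [-0.011  0.001 -1.   ] yaw_y -0.2447 F [-0.9 -0.3 -0.6] M [-0.1  -0.1  -0.02] grip 35.2 q6 -0.25
panel frame: back x -1.1 y(tcp) -0.3 bottom 37.6  Fx -0.8 Fy -0.5 Fz -0.6
time: 17.15
position: [0.5201, -0.1578, 0.3574]
tool_rot: [-0.554, -0.438, 0.56, -0.432]
ft_force: [-0.2, -0.2, -0.6]
grip_width: 0.0404
t 17.15 p [ 520.1 -157.8  357.4] xdir [-0.013  0.001 -1.   ] yaw_y -0.2448 F [-0.2 -0.2 -0.6] M [-0.05 -0.06  0.03] grip 40.4 q6 -0.25
0.034 0.034792460501194 -1.9986686227415709 -4.225099111419561
0.039 0.0375596359372139 3.199900856467643 -2.6278250747194605
0.044 0.03984971344470978 8.332842175214047 -1.7479697512136352
```

View pics/c9.png

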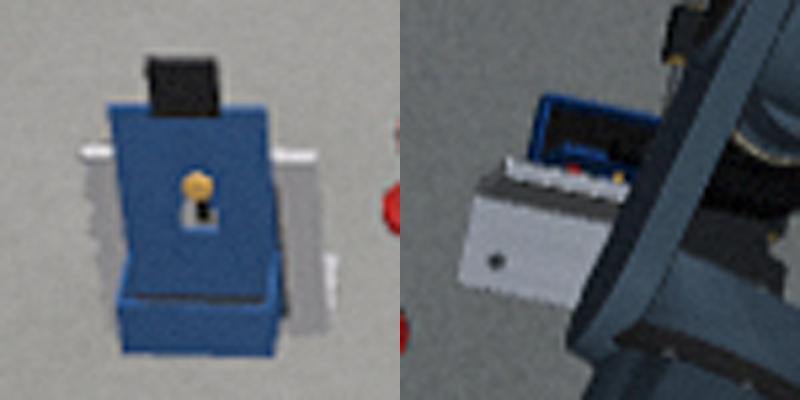

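The picture shows the caddy hanging, the brass head over the top of the slot at scene ~(257,202), tab free and the gripper well above. Handing in.

```bash
python3 -c "
from rig import robot; print(robot.hand_in())"
```

```text
the job is handed in; nothing more can be done
None
```

The blue caddy farthest to the robot's right is hung on the stud, released and handed in; `robot.hand_in()` gives no verdict. I picked it up by its tab and slipped the wide hole over the head. I pressed it back with about 8 N, slid it down roughly 29 mm, let go and lifted clear. It took about 17 s of the 56 s allowed.

- **Fully home:** at the end of the slide the vertical force rose from about 0 to 11–13 N and the caddy stopped. Its bottom edge was then 38.7 mm up, against about 39.5 mm expected from the stud height I saw (about 143 mm).
- **Last picture:** the head covers the top of the slot. Fitted at that height, the plate sits about 3 mm off the panel in the scene-camera frame, as it should. The tab is free, with the fingertips at about 0.36 m and no contact force.
- **Disagreements:** the two cameras differed by about 4–5 mm in x, so I set the final depth by force. The scene fit also put the caddy 2–2.6 mm to one side of the panel centre, though head and slot look lined up. The tool tilted by up to about 1° during pressing and was corrected.
- **Other things on the counter:** I did not run a separate check on them. The routes were planned to pass well above or clear of them, and I noticed no unexpected forces along the way.

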